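# Load an engraving pallet with pillboxes, cover it, slide it home and clamp it

## Robot

A 7-joint arm with a two-finger parallel gripper is mounted at the origin on the work surface. World frame = base frame: x ahead of the robot, y to its left, z up, the work surface at z = 0. Lengths are in m, angles in degrees, forces in N, time in s.
With the tool pointing down it reaches from about 0.35 to 0.775 m from the base axis. Payload 3.1 kg.
Tool frame: the origin (TCP) lies on the centre line of the jaws, within the pads' length; the fingertips stand 17 mm ahead of it and the grasp point (between the pads) lies 2 mm behind it (robot.tip_reach is the distance from the TCP to the fingertips, in m); z points along the fingers, y is the line along which they close (so a half turn about z gives the same grasp; the last joint's range is limited). The gripper opens to 85 mm and grips with 20 to 120 N. Pads are 22 mm wide; open, the fingers measure 114 mm over their backs; the gripper's body (76 mm by 85 mm) begins 54 mm behind the grasp point. The pads swing forward as they close: fully open they stand 13 mm farther back than shut.
Start: joints at [-70.8, 17.813, 0.802, 86.603, -0.252, 75.585, -1.558], TCP at [0.202, 0.511, 0.248] pointing down, gripper open.
Joint ranges: [-154.91, 154.91], [-16.99, 109.72], [-72.82, 74.43], [7.12, 147.25], [-82.49, 262.49], [11.32, 116.49], [-174.64, 174.64]. Speed limits (degrees/s): [159.86, 159.86, 180, 180, 180, 180, 180].

## Interface

Orientations are given as [roll, pitch, yaw] about the fixed x, y, z axes, in that order (R = Rz(yaw) Ry(pitch) Rx(roll)).
In Python, from station import robot, fingers, vision, workorder, recognise gives the robot as it stands. Calls block until the motion is done:
- robot.move_to(position, orientation): joint-space move of the TCP to a pose.
- robot.line_to(position, orientation=None, velocity=0.15, f_stop=None): straight line of the TCP; orientation=None keeps the orientation; velocity is the mean speed in m/s. With f_stop (N) it stops when the force on the tool has changed by that much, and returns True; else False.
- robot.move_j(angles): joint-space move.
- fingers.gripper_to(opening, force=None): opening from 0.0 (shut) to 1.0 (fully open); force is the grip in N (None keeps the last); returns when the fingers have stopped.
- robot.pause(seconds).
- robot.inverse_kinematics(position, orientation): joint angles nearest the present ones, or None.
- vision.grab_frame(name): name is "scene" or "side" or "wrist"; returns the picture (480x640x3 uint8, red, green, blue); there is no depth.
- vision.calibration(name): a dict with "mtx" (3x3 intrinsics, pixels), "extrinsics" (4x4, takes a point from world to camera coordinates); the wrist camera has in their place "T_tool_cam" (4x4, takes a point from camera to tool coordinates, whose origin is the TCP and whose axes are the flange's). Camera axes: x right, y up, looking along -z (the intrinsics and any distortion apply to the point x, -y, -z); pixel columns grow to the right and rows downward; lengths in m; the calibration is good to about 2 mm. A picture is of the moment at which its call begins: read the wrist's pose just before it. calibration takes no time and is no camera call.
A pose or a line that the arm cannot do raises robot.PlanningError and nothing moves.
- workorder.close_job(): hands the job in; it is judged then, once.
Trained networks look in the newest picture that a camera, given by its name, has taken for a name from the list of things; names that differ only in an ending like _2 or _b are one class to them, and where a whole thing is asked for, a point or a joint stands for the part that bears it (a point fixed in the world has none). Each returns a list of dicts, best first, with "p" (0 to 1); they miss things now and then, are a little off and sometimes report something else, mostly with a low value. They report only what shows in the picture. A call takes as long as a camera call. They do not tell look-alikes from the thing itself.
- recognise(label, camera): "rect" ([centre column, centre row, width, height] in pixels, round what is visible of it).
Readings, each from a call of its own:
- robot.current_time_s(): time.
- robot.current_joint_positions(): joint angles.
- robot.current_dq(): joint speeds.
- robot.current_joint_torque(): joint torques, N m.
- robot.current_tool_pos(): TCP position.
- robot.current_eef_rot(): TCP orientation.
- robot.current_contact_force(): force on the tool from outside, world axes, zero at the start.
- robot.current_torque(): the same for the moment, N m.
- robot.current_finger_gap(): opening from 0.0 (shut) to 1.0 (fully open).
- robot.current_gripper_force(): force on a finger pad.
Only numpy, scipy, OpenCV 4.12 (cv2) and the standard library are available. Lean on these libraries where they do the work, as an engineer would, in place of code of your own. Each camera call takes 0.05 s, during which the arm holds its last target. There are 200 camera calls.

## Task

The little bench engraver stands closed and empty: open its red clamp, draw the pallet out from under the bridge, take off the yellow cover, and stand every silver pillbox lid-up in a pocket of its own. Set the cover back flat inside the pallet's corner guides, slide the closed pallet fully home against the stop under the bridge, and press the red clamp lever right down again. Don't bump the engraving head, and leave the other things on the bench as they are.

Things in the scene. Friction and masses are not known exactly. Their poses are not given: they have to be found in the camera images.
- engraver: Fixed engraving machine, white portal over a dark steel bed. Origin on the bench under the middle of the bridge; x across the bed, y along it the way the pallet is drawn out, z up. Bed 12 mm thick, 200 mm wide, y = -100 to 355 mm. Two rails (inner faces x = +-78.5 mm, 26 mm high) guide the pallet along y with 3.5 mm play each side.
- bridge (a point): Middle of the white bridge beam's underside, 135 mm above the bench; axes of the engraver. The beam is 100 mm deep (y = +-50 mm), its top 205 mm above the bench, a motor on it up to 268 mm. Its columns fill x = +-(100 to 130), y = +-50 mm.
- head: Black engraving head with brass point, fixed under the middle of the bridge. Origin and axes as the engraver. It fills x = +-30, y = +-28, z = 97 to 145 mm (the point lowest). The covered pallet, 81.5 mm above the bench at the top of the cover's handle, passes under it.
- home (a point): Point on the bed where the pallet's nest centre lies when the pallet is fully home, its front edge against the home stop (engraver x = 0, y = -6 mm, 22 mm above the bench; engraver axes). An outer stop lets the pallet be drawn out 191 mm along +y from here and no more.
- pallet_nest (a point): Centre of the pallet's pocket area on the pocket floors, 22 mm above the bench. Pallet: loose on the bed, 0.55 kg, starts at home, axes as the engraver; base x = +-75, y = -75 to 155 mm. Four square pockets 45 mm wide, 6 mm deep, centres x = +-35, y = +-35 mm. Flared steel guides stand 21 mm above the blue ribs at the four corners only (|x| and |y| 55 to 77 mm).
- pallet_handle (a point): Grip point on the black upright handle at the pallet's tail, 135 mm in y from the nest centre, 52 mm above the bench: a bar 56 mm long (x), 16 mm thick (y), its top 16 mm above this point, its foot 30 mm below. Sliding the loaded pallet takes 5 to 10 N. The nearest corner guides are 50 mm away.
- cover_handle (a point): Grip point on the yellow cover's black bar handle (56 mm along x, 16 mm thick in y, top 12.5 mm above this point), 41 mm above the skirt's lower edge. Cover: 134 mm square plate with four windows, 17.5 mm high, 0.22 kg. Seated, as it starts, its skirt stands on the ribs inside the guides (2.5 mm play), this point 47 mm above the nest centre; quarter turns fit too.
- clamp (a joint): Red lever of the toggle clamp beside the bed. 0: fully down, lever level, its rubber foot on the pallet's tail; 1.45: nearly upright, open. Starts down and stays where left (about 2 N at the tip moves it). The hold-down arm is geared to it and points the other way, over the pallet's tail, and rises as the lever rises; with the lever above 1.1 it is clear of the pallet and of hands at work there.
- clamp_hinge (a point): The clamp's hinge, 42 mm above the bench on the bed's -x side (axes of the engraver); the hinge axis runs along y. The lever points from it to -x when down and swings up from there.
- clamp_tip (a point): Point on the red lever's centre line, 85 mm from the hinge axis (the lever ends at 91 mm; 18 mm wide, 16 mm thick). -x points along the lever outward, z is normal to it. The lever can be pinched from above anywhere on its red part and led along its arc; when open, the hold-down arm stands up close behind its foot, so push only near the tip.
- pillbox1_mid (a point): Round silver pillbox, 38 mm across, 18 mm tall, 50 g, with a brass catch on its edge; two to four of the four are there. This point is its centre, 9 mm above its underside; z is up out of its lid. It starts upright on the bench.
- pillbox2_mid (a point): Round silver pillbox, 38 mm across, 18 mm tall, 50 g, with a brass catch on its edge; two to four of the four are there. This point is its centre, 9 mm above its underside; z is up out of its lid. It starts upright on the bench.
- pillbox3_mid (a point): Round silver pillbox, 38 mm across, 18 mm tall, 50 g, with a brass catch on its edge; two to four of the four are there. This point is its centre, 9 mm above its underside; z is up out of its lid. It starts upright on the bench.
- pillbox4_mid (a point): Round silver pillbox, 38 mm across, 18 mm tall, 50 g, with a brass catch on its edge; two to four of the four are there. This point is its centre, 9 mm above its underside; z is up out of its lid. It starts upright on the bench.
- glue: Bystander: white glue bottle with blue cap, 52 mm across, 130 mm tall. Origin under its middle.
- file: Bystander: hand file with a blue handle, 200 mm long, lying on the bench. Origin near its middle, on the bench.
- fluxjar: Bystander: amber jar with white lid, 56 mm across, 55 mm tall. Origin under its middle.
Things that resemble listed ones, but are neither listed nor needed, are in the scene too. Of the things that look like the part that bears cover_handle, the smallest one is meant.

How it is judged:
By the outcome, as a careful person would: the job done as asked, in the order asked, and still so for the second after the job is handed in, with the robot touching nothing.
Of pillbox1, pillbox2, pillbox3, pillbox4 only 2 to 4 are there at a start; the rules pass over those that are not, and their reading is None.
At some moment in a run one of pillbox1, pillbox2, pillbox3, pillbox4, cover may be knocked a few centimetres aside while the robot is not near it.
It also fails if it takes over 210 s, if anything falls off the work surface, if the arm or the gripper's body presses on something with over 40 N, if the wrist force passes 120 N, or if a joint passes its speed limit or range.

## Working session

There is one attempt and no reset: what is moved stays moved. The work goes in short steps, each a Python script; the robot and the scene stay as the last script left them, time stands still between calls to the robot, and variables do not carry over. Pictures are saved under pics/ and viewed, at most 14 in all, crops included, and the job is handed in when it is done.

```bash
ls; mkdir -p pics
cat > h.py <<'E'
import numpy as np, cv2
from station import robot, fingers, vision, workorder, recognise
from scipy.spatial.transform import Rotation as R
def grab(n,save=None):
    im=np.asarray(vision.grab_frame(n))
    if save: cv2.imwrite('pics/'+save+'.png',im[:,:,::-1])
    return im
def pose_cam(n):
    c=vision.calibration(n); K=np.array(c['mtx'])
    if n=='wrist':
        T=np.eye(4);T[:3,:3]=R.from_euler('xyz',robot.current_eef_rot(),degrees=True).as_matrix();T[:3,3]=robot.current_tool_pos()
        E=np.linalg.inv(T@np.array(c['T_tool_cam']))
    else: E=np.array(c['extrinsics'])
    return K,E,c
def proj(P,KE):
    K,E,c=KE; P=np.atleast_2d(P); q=(E[:3,:3]@P.T).T+E[:3,3]; q=q*[1,-1,-1]
    u=(K@q.T).T; return u[:,:2]/u[:,2:]
def ray(px,KE,z):
    K,E,c=KE; d=np.linalg.inv(K)@[px[0],px[1],1]; d=d*[1,-1,-1]
    Rt=E[:3,:3].T; o=-Rt@E[:3,3]; d=Rt@d; return o+d*(z-o[2])/d[2]
E
python3 - <<'E'
from h import *
for n in ['scene','side','wrist']:
    c=vision.calibration(n); print(n,{k:np.round(np.array(v),3).tolist() for k,v in c.items()})
for n in ['scene','side']:
    grab(n,n+'0'); KE=pose_cam(n)
    for l in ['engraver','head','pallet_handle','cover_handle','clamp','pillbox1_mid','glue','file','fluxjar']:
        print(n,l,[(np.round(d['rect']).tolist(),round(d['p'],2)) for d in recognise(l,n)][:7])
E
```

```text
pics
scene {'mtx': [[456.122, 0.0, 319.341], [0.0, 456.122, 244.18], [0.0, 0.0, 1.0]], 'extrinsics': [[-0.754, 0.657, 0.003, 0.455], [-0.395, -0.456, 0.798, 0.074], [0.526, 0.6, 0.603, -1.426], [0.0, 0.0, 0.0, 1.0]]}
side {'mtx': [[498.685, 0.0, 320.881], [0.0, 498.685, 238.78], [0.0, 0.0, 1.0]], 'extrinsics': [[0.944, -0.33, -0.003, -0.514], [0.247, 0.702, 0.668, -0.137], [-0.219, -0.631, 0.744, -1.207], [0.0, 0.0, 0.0, 1.0]]}
wrist {'mtx': [[427.397, 0.0, 317.858], [0.0, 427.397, 238.631], [0.0, 0.0, 1.0]], 'T_tool_cam': [[-0.001, 0.949, 0.316, 0.081], [1.0, 0.001, 0.001, -0.0], [0.001, 0.316, -0.949, -0.125], [0.0, 0.0, 0.0, 1.0]]}
scene engraver [([263.0, 257.0, 175.0, 182.0], 0.85), ([233.0, 197.0, 33.0, 70.0], 0.41)]
scene head [([230.0, 196.0, 31.0, 67.0], 0.61)]
scene pallet_handle [([265.0, 258.0, 177.0, 180.0], 0.37)]
scene cover_handle [([346.0, 213.0, 82.0, 45.0], 0.95), ([192.0, 204.0, 50.0, 47.0], 0.87), ([238.0, 245.0, 58.0, 43.0], 0.67), ([252.0, 263.0, 79.0, 49.0], 0.16)]
scene clamp [([325.0, 242.0, 24.0, 14.0], 0.74)]
scene pillbox1_mid []
scene glue [([328.0, 379.0, 23.0, 58.0], 0.85), ([323.0, 242.0, 28.0, 10.0], 0.33)]
scene file [([386.0, 270.0, 57.0, 32.0], 0.92)]
scene fluxjar [([457.0, 440.0, 32.0, 43.0], 0.82)]
side engraver [([386.0, 292.0, 195.0, 164.0], 0.73)]
side head [([414.0, 263.0, 36.0, 37.0], 0.93)]
side pallet_handle [([411.0, 342.0, 79.0, 41.0], 0.69)]
side cover_handle [([385.0, 295.0, 192.0, 166.0], 0.73), ([409.0, 335.0, 66.0, 41.0], 0.7), ([237.0, 359.0, 92.0, 92.0], 0.68), ([447.0, 442.0, 110.0, 73.0], 0.58)]
side clamp [([308.0, 290.0, 36.0, 15.0], 0.63)]
side pillbox1_mid [([411.0, 343.0, 77.0, 38.0], 0.62)]
side glue [([365.0, 161.0, 25.0, 41.0], 0.91)]
side file [([259.0, 250.0, 79.0, 23.0], 0.79)]
side fluxjar [([307.0, 136.0, 13.0, 19.0], 0.79)]
```

View pics/scene0.png

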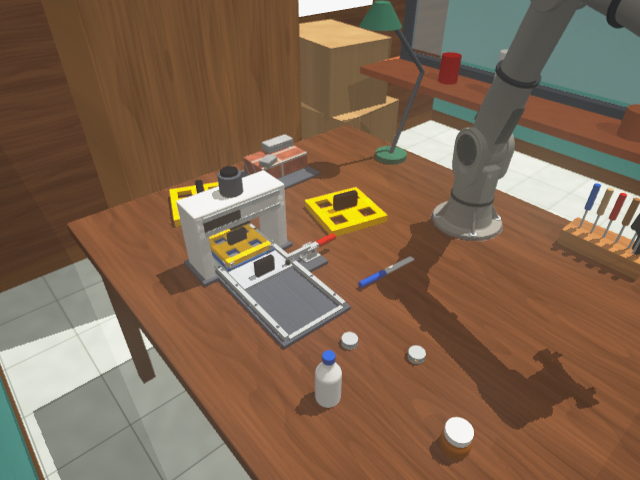

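View pics/side0.png

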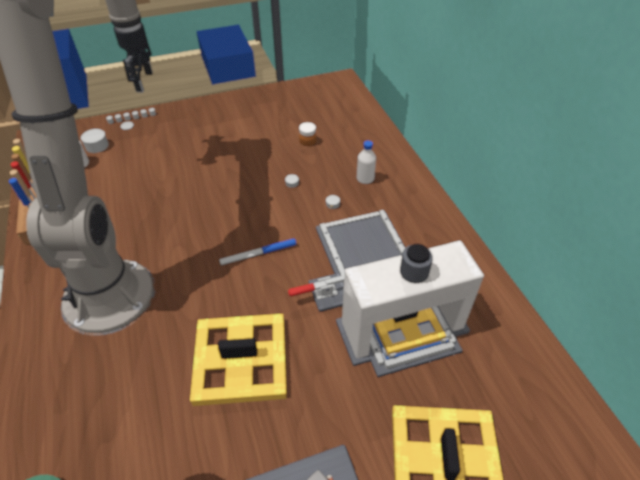

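The scene view shows the engraver at (250,250) with a yellow cover inside it at (238,245). Two loose yellow covers lie at (346,213) and (192,204). The pillboxes are at (349,340) and (416,354), and the red lever tip is at (333,237). I'll enlarge both views to fit the engraver's pose and compare the covers.

Run:
```python
import cv2
a=cv2.imread('pics/scene0.png')[160:350,165:395]; cv2.imwrite('pics/c1.png',cv2.resize(a,None,fx=3.4,fy=3.1,interpolation=cv2.INTER_CUBIC) if 0 else cv2.resize(a,None,fx=3,fy=3,interpolation=cv2.INTER_CUBIC))
a=cv2.imread('pics/side0.png')[190:390,280:500]; cv2.imwrite('pics/c2.png',cv2.resize(a,None,fx=3,fy=3,interpolation=cv2.INTER_CUBIC))
```

```text
(no output)
```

View pics/c1.png

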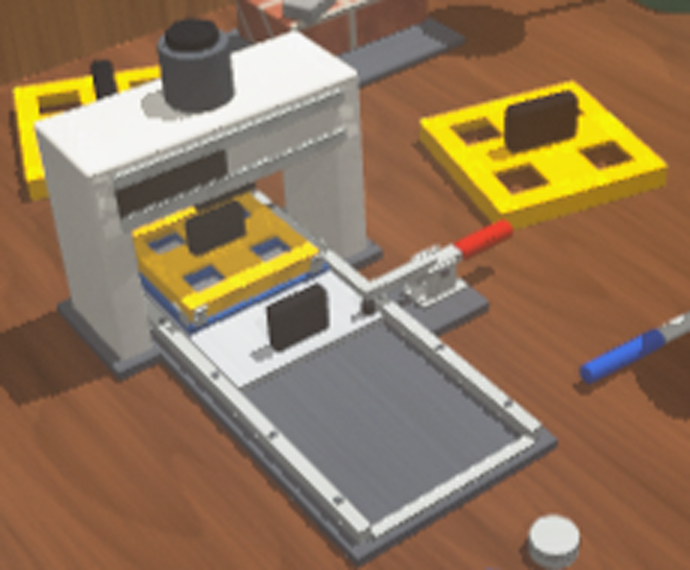

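View pics/c2.png

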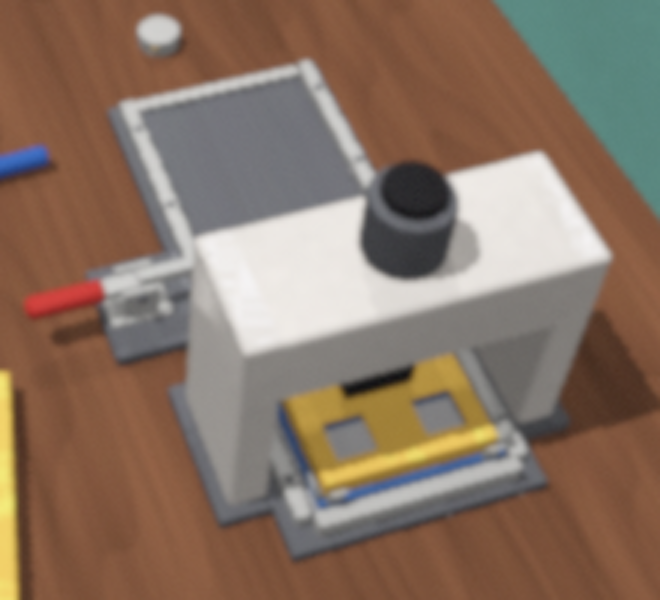

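The seated cover at scene (238,245) is 134 mm, inside the guides. The loose covers at (346,213) and (192,204) look larger and lie on the bench, so the seated one is meant. Next I'll fit the engraver's pose.

```bash
cat >> h.py <<'E'
def eng(p,e):
    p=np.atleast_2d(np.array(p,float)); c,s=np.cos(e[2]),np.sin(e[2])
    return np.c_[e[0]+c*p[:,0]-s*p[:,1], e[1]+s*p[:,0]+c*p[:,1], p[:,2]]
E
python3 - <<'E'
from h import *
from scipy.optimize import least_squares
S=[((130,50,205),(95,178)),((-130,50,205),(357,73)),((130,-50,205),(38,125)),((-130,-50,205),(298,35)),((100,355,12),(362,553)),((-100,355,12),(555,436))]
D=[((-130,50,205),(193,243)),((-130,-50,205),(245,352)),((130,-50,205),(610,258)),((130,50,205),(543,153)),((-100,355,12),(110,108)),((100,-100,12),(545,483)),((-100,-100,12),(297,550))]
ks,kd=pose_cam('scene'),pose_cam('side')
def f(e):
    a=proj(eng(np.array([s[0] for s in S])/1e3,e),ks)-(np.array([s[1] for s in S])/3+[165,160])
    b=proj(eng(np.array([s[0] for s in D])/1e3,e),kd)-(np.array([s[1] for s in D])/3+[280,190])
    return np.r_[a.ravel(),b.ravel()]
best=min((least_squares(f,[.6,.2,a],loss='soft_l1') for a in np.arange(-3,3,.7)),key=lambda r:r.cost)
e=best.x; print(e,np.degrees(e[2]),best.cost); print(np.round(f(e).reshape(-1,2),1).tolist())
for P in [(0,-.006,.022),(0,.185,.022),(0,.129,.052),(0,.32,.052),(-.15,.15,.042)]: print(P,eng(P,e).round(3))
for k,px in [(ks,(349,340)),(ks,(416,354)),(kd,(292,181)),(kd,(333,202))]: print(ray(px,k,.009).round(3))
for k,px in [(ks,(328,379)),(ks,(457,440))]: print('by',ray(px,k,.05).round(3))
for k,px in [(ks,(336,236)),(kd,(289,291)),(ks,(361,283)),(ks,(412,260))]: print('tip/file',ray(px,k,.042).round(3))
np.save('e.npy',e)
E
```

```text
[ 0.62910939 -0.31518241 -0.03243981] -1.8586640451423877 20.27171739236273
[[-3.5, -1.1], [-0.2, -0.9], [-3.2, -0.9], [-1.7, -2.2], [-2.1, 1.7], [0.6, 0.2], [-1.1, -2.4], [-0.9, 1.1], [0.7, -0.7], [-1.1, -1.6], [-2.2, -0.0], [0.6, -1.1], [-1.8, 2.0]]
(0, -0.006, 0.022) [[ 0.629 -0.321  0.022]]
(0, 0.185, 0.022) [[ 0.635 -0.13   0.022]]
(0, 0.129, 0.052) [[ 0.633 -0.186  0.052]]
(0, 0.32, 0.052) [[0.639 0.005 0.052]]
(-0.15, 0.15, 0.042) [[ 0.484 -0.16   0.042]]
[0.617 0.117 0.009]
[0.535 0.241 0.009]
[0.538 0.24  0.009]
[0.621 0.116 0.009]
by [0.744 0.186 0.05 ]
by [0.659 0.427 0.05 ]
tip/file [ 0.401 -0.161  0.042]
tip/file [ 0.409 -0.162  0.042]
tip/file [0.489 0.024 0.042]
tip/file [0.323 0.049 0.042]
```

Run:
```python
from h import *
print(robot.current_eef_rot())
for i,P in enumerate([(0.58,0.27,0.32),(0.60,-0.08,0.32)]):
    robot.move_to(P,[180,0,-1.86]); robot.pause(.3)
    KE=pose_cam('wrist'); np.save(f'w{i}.npy',KE[1]); grab('wrist',f'w{i}')
    for l in ['pallet_handle','cover_handle','clamp','pillbox1_mid','file']:
        print(i,l,[(np.round(d['rect']).tolist(),round(d['p'],2),ray(d['rect'][:2],KE,{'pallet_handle':.068,'cover_handle':.08,'clamp':.042}.get(l,.018)).round(3).tolist()) for d in recognise(l,'wrist')][:6])
print(robot.current_joint_positions(),robot.current_time_s())
```

```text
[1.79994628e+02 3.57415719e-05 1.58412508e+02]
0 pallet_handle []
0 cover_handle []
0 clamp []
0 pillbox1_mid []
0 file [([550.0, 330.0, 42.0, 125.0], 0.69, [0.4, 0.013, 0.018]), ([346.0, 222.0, 37.0, 39.0], 0.65, [0.536, 0.243, 0.018])]
1 pallet_handle [([496.0, 142.0, 196.0, 172.0], 0.72, [0.639, -0.235, 0.068])]
1 cover_handle [([491.0, 415.0, 198.0, 117.0], 0.68, [0.36, -0.253, 0.08]), ([542.0, 145.0, 105.0, 151.0], 0.64, [0.636, -0.268, 0.08]), ([408.0, 324.0, 18.0, 76.0], 0.22, [0.47, -0.162, 0.08])]
1 clamp [([408.0, 320.0, 15.0, 84.0], 0.82, [0.453, -0.171, 0.042])]
1 pillbox1_mid []
1 file []
[-21.26980666  27.32598679  44.5392542   70.17499256 -18.7848053
  89.62924326 -71.84189256] 5.1833
```

View pics/w0.png

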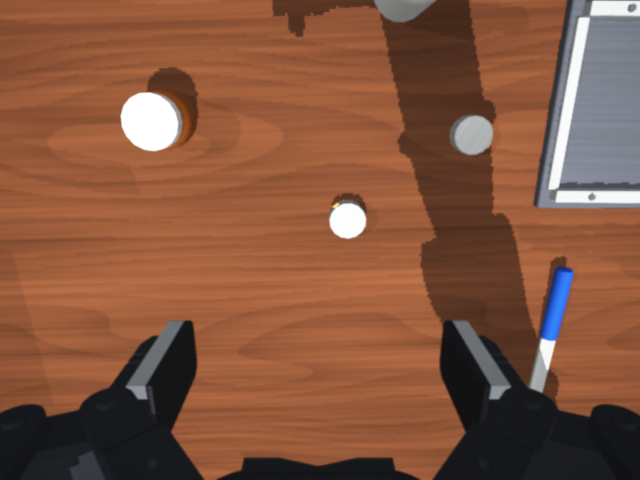

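View pics/w1.png

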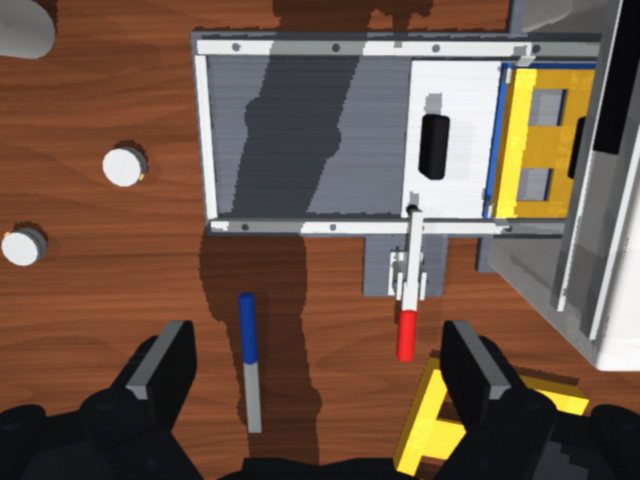

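Run:
```python
from h import *
from scipy.optimize import least_squares
K=np.array(vision.calibration('wrist')['mtx']); k1=(K,np.load('w1.npy'),0); k0=(K,np.load('w0.npy'),0); kd=pose_cam('side'); ks=pose_cam('scene')
e0=np.load('e.npy')
P=[((100,355,12),(193,32)),((-100,355,12),(211,236)),((0,129,68),(437,147)),((-100,100,12),(480,236)),((-100,355,12),(535,207))]
def f(e):
    q=eng(np.array([p[0] for p in P])/1e3,e); r=np.r_[proj(q[[0,1,2]],k1),proj(q[4:],k0)]-np.array([P[i][1] for i in (0,1,2,4)])
    return r.ravel()
print(np.round(f(e0).reshape(-1,2),1).tolist())
r=least_squares(f,e0); print(r.x,np.degrees(r.x[2]),np.round(r.fun.reshape(-1,2),1).tolist())
# joint estimate
np.save('e1.npy',r.x)
e=r.x
inv=lambda p:eng([[*(p[:2]-e[:2]),p[2]]],[0,0,-e[2]]).round(4)
t=ray((405.5,361),k1,.048);t2=ray((409,312),k1,.05);print('lever end',t,inv(t),'start',t2,inv(t2))
print('rail at top', inv(ray((300,226),k1,.026)),inv(ray((300,48),k1,.026)))
for k,px in [(k1,(122,166)),(k1,(22,246)),(k0,(347,219)),(k0,(472,134))]: print('pill',ray(px,k,.018).round(4))
for px in [(94,141),(80,155),(127,125)]: print(ray(px,kd,.01).round(3),proj(ray(px,kd,.01),ks).round())
```

```text
[[-5.7, 0.1], [-5.7, 2.6], [2.9, 2.9], [2.0, 2.5]]
[ 0.6298231  -0.31669191 -0.03472677] -1.9896973063758607 [[-4.0, -1.8], [-4.6, 1.2], [4.7, 1.7], [3.4, 1.1]]
lever end [ 0.40626451 -0.16781944  0.048     ] [[-0.2286  0.141   0.048 ]] start [ 0.46662017 -0.16904265  0.05      ] [[-0.1682  0.1419  0.05  ]]
rail at top [[-0.0831  0.2545  0.026 ]] [[0.0839 0.2528 0.026 ]]
pill [0.6212 0.1153 0.018 ]
pill [0.5405 0.236  0.018 ]
pill [0.5386 0.2415 0.018 ]
pill [0.6205 0.119  0.018 ]
[-0.004  0.635  0.01 ] [[703. 334.]]
[-0.049  0.575  0.01 ] [[680. 311.]]
[0.103 0.689 0.01 ] [[717. 374.]]
```

```bash
cat > fit.py <<'E'
from h import *
from scipy.optimize import least_squares
S=[((130,50,205),(95,178)),((-130,50,205),(357,73)),((130,-50,205),(38,125)),((-130,-50,205),(298,35)),((100,355,12),(362,553)),((-100,355,12),(555,436))]
D=[((-130,50,205),(193,243)),((-130,-50,205),(245,352)),((130,-50,205),(610,258)),((130,50,205),(543,153)),((-100,355,12),(110,108)),((100,-100,12),(545,483)),((-100,-100,12),(297,550))]
ks,kd=pose_cam('scene'),pose_cam('side')
K=np.array(vision.calibration('wrist')['mtx']); E0,E1=np.load('w0.npy'),np.load('w1.npy')
P1=[((100,355,12),(193,32)),((-100,355,12),(211,236)),((0,129,68),(437,147)),((-78.5,255,26),(300,220)),((78.5,255,26),(300,54))]
P0=[((-100,355,12),(535,207))]
A=lambda L,i:np.array([l[i] for l in L],float)
def corr(E,p,fs):
    C=np.eye(4);C[:3,:3]=R.from_rotvec(p[3:6]).as_matrix();C[:3,3]=p[:3]
    Kf=K.copy();Kf[0,0]*=fs;Kf[1,1]*=fs
    return (Kf,C@E,0)
def f(x):
    e=x[:3];pl=np.c_[x[3:7].reshape(2,2),[.018,.018]];k0,k1=corr(E0,x[7:13],x[13]),corr(E1,x[7:13],x[13])
    a=proj(eng(A(S,0)/1e3,e),ks)-(A(S,1)/3+[165,160]); b=proj(eng(A(D,0)/1e3,e),kd)-(A(D,1)/3+[280,190])
    c=proj(eng(A(P1,0)/1e3,e),k1)-A(P1,1); c[3:,0]=0
    d=proj(eng(A(P0,0)/1e3,e),k0)-A(P0,1)
    g=proj(pl,k1)-[[122,166],[20,246]]; h=proj(pl,k0)-[[472,134],[347,219]]
    return np.r_[a.ravel(),b.ravel(),c.ravel(),d.ravel(),g.ravel(),h.ravel(),x[7:10]/.002,x[10:13]/.005,(x[13]-1)/.01]
r=least_squares(f,np.r_[np.load('e1.npy'),.62,.118,.538,.24,np.zeros(6),1],loss='soft_l1')
if __name__=='__main__':
    print(np.round(r.x,4).tolist(),r.cost); print(np.round(f(r.x)[26:-7].reshape(-1,2),1).tolist()); np.save('fit.npy',r.x)
E
python3 fit.py
```

```text
[0.6295, -0.3155, -0.0313, 0.619, 0.1187, 0.5365, 0.2432, 0.0011, 0.0024, -0.0009, 0.0015, 0.0001, -0.0011, 0.9898] 30.17467797258396
[[-2.6, -0.8], [-2.9, -0.4], [3.1, 0.5], [0.0, 0.1], [0.0, 1.0], [0.7, 0.3], [0.5, -0.1], [0.9, 0.5], [-0.5, -0.1], [-0.9, -0.7]]
```

```bash
cat >> h.py <<'E'
EN=np.array([0.6295,-0.3155,-0.0313]); YAW=np.degrees(EN[2])
W=lambda x,y,z:eng([x,y,z],EN)[0]
def inv(p): return eng([[p[0]-EN[0],p[1]-EN[1],p[2]]],[0,0,-EN[2]])[0]
def line(x,y,z,yaw=0,v=.15,**k): return robot.line_to(W(x,y,z),[180,0,YAW+yaw],v,**k)
def go(x,y,z,yaw=0): robot.move_to(W(x,y,z),[180,0,YAW+yaw])
def st(m=''): print(m,'t',round(robot.current_time_s(),1),'pos',inv(robot.current_tool_pos()).round(4),'gap',round(robot.current_finger_gap(),3),'F',np.round(robot.current_contact_force(),1),'gf',round(robot.current_gripper_force(),1))
HX,HY,HZ=-.1376,.142,.042
def lever(a,r=.078): return HX-r*np.cos(a),HY,HZ+r*np.sin(a)-.002
E
python3 - <<'E'
from h import *
x,y,z=lever(0); go(x,y,.16); line(x,y,z,v=.12,f_stop=15); st('at lever')
fingers.gripper_to(0,20); st('grip')
for a in np.linspace(0,1.42,12)[1:]:
    line(*lever(a),v=.08)
    if abs(a-.77)<.1: st('mid')
st('top'); fingers.gripper_to(1.0); st('open')
x,y,z=lever(1.42); line(x-.0,y,.22); st()
grab('scene','s1'); print(recognise('clamp','scene')[:2])
go(-.05,.20,.30); robot.pause(.2); KE=pose_cam('wrist'); np.save('w2.npy',KE[1]); grab('wrist','w2')
E
```

```text
at lever t 7.3 pos [-0.2149  0.1417  0.0406] gap 0.998 F [0.1 0.4 0.3] gf 0.0
grip t 8.0 pos [-0.2155  0.1412  0.0402] gap 0.204 F [-0.8 -1.9 -0.2] gf 25.5
mid t 9.6 pos [-0.1947  0.1412  0.0943] gap 0.2 F [-3.2 -4.5  2.4] gf 23.7
top t 11.0 pos [-0.1513  0.141   0.1164] gap 0.204 F [-2.8 -5.5  0.9] gf 22.8
open t 11.7 pos [-0.1493  0.1421  0.1171] gap 1.002 F [ 0.2 -0.1 -0.4] gf 0.0
 t 12.5 pos [-0.1499  0.1424  0.2191] gap 0.998 F [ 0.6  1.2 -0.3] gf 0.0
[{'rect': [314.7, 232.9, 12.0, 32.0], 'p': 0.5}]
```

View pics/w2.png

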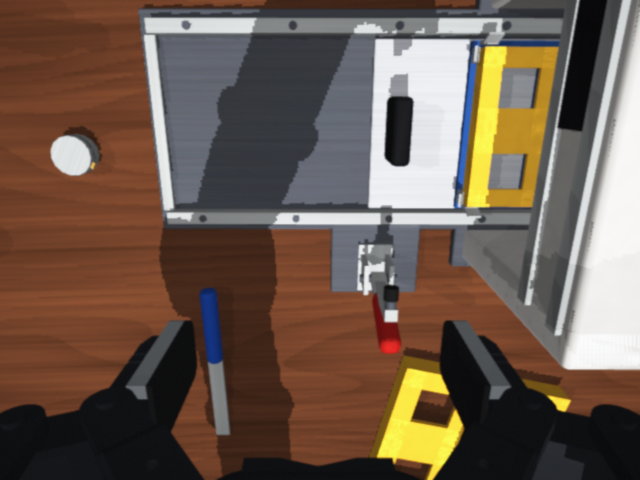

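The lever now stands upright with its tip at (391,340), and the hold-down arm is clear of the pallet. The handle top is at (402,131). Next I'll draw the pallet out.

Run:
```python
from h import *
K=np.array(vision.calibration('wrist')['mtx']); print('handle',inv(ray((402,131),(K,np.load('w2.npy'),0),.068)))
go(0,.129,.14); line(0,.129,.050,v=.12,f_stop=15); st('at handle')
fingers.gripper_to(0,60); st('grip')
line(0,.129+.15,.050,v=.12); st('out150')
print(line(0,.129+.20,.050,v=.04,f_stop=15)); st('out')
fingers.gripper_to(1.0); st('rel')
line(0,.32,.20); 
go(-.07,.12+.08,.34); robot.pause(.2); KE=pose_cam('wrist'); np.save('w3.npy',KE[1]); grab('wrist','w3')
for l in ['pallet_handle','cover_handle','clamp']: print(l,[(np.round(d['rect']).tolist(),round(d['p'],2),inv(ray(d['rect'][:2],KE,.08)).round(3).tolist()) for d in recognise(l,'wrist')][:6])
```

```text
handle [0.00182707 0.13020343 0.068     ]
at handle t 15.1 pos [0.0008 0.1287 0.0511] gap 0.997 F [-0.6 -0.3  0.8] gf 0.0
grip t 15.8 pos [1.000e-04 1.295e-01 5.030e-02] gap 0.179 F [-0.1  1.3  2.4] gf 59.8
out150 t 17.1 pos [0.0003 0.2784 0.0503] gap 0.179 F [ 0.2 -3.   3.1] gf 59.9
False
out t 18.6 pos [-0.      0.3205  0.0504] gap 0.181 F [  1.1 -12.6   1.6] gf 59.9
rel t 19.2 pos [-0.      0.3293  0.05  ] gap 1.002 F [-0.5  0.3  0.5] gf 0.0
pallet_handle [([298.0, 100.0, 256.0, 173.0], 0.91, [0.007, 0.22, 0.08])]
cover_handle [([336.0, 106.0, 154.0, 149.0], 0.64, [0.003, 0.187, 0.08]), ([459.0, 399.0, 197.0, 151.0], 0.62, [-0.3, 0.05, 0.08])]
clamp [([628.0, 122.0, 22.0, 89.0], 0.65, [-0.011, -0.065, 0.08]), ([384.0, 276.0, 26.0, 68.0], 0.57, [-0.156, 0.137, 0.08])]
```

View pics/w3.png

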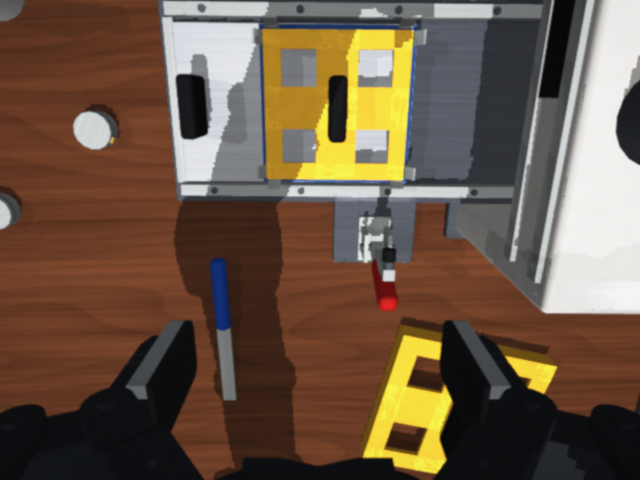

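The pallet is fully out, with the cover handle at (338,108) and the pallet handle at (191,106). The two loose pillboxes at (95,130) and (4,212) are the only ones in view. Next I'll lift the cover off.

Run:
```python
from h import *
go(0,.185,.16); line(0,.185,.067,v=.12,f_stop=15); st('at cover')
fingers.gripper_to(0,60); robot.pause(.2); st('grip'); np.save('coverpick.npy',inv(robot.current_tool_pos()))
line(0,.185,.12,v=.06); line(0,.185,.24); st('up')
robot.move_to([.45,.38,.24],[180,0,YAW])
robot.line_to([.45,.38,.06],None,.15); print(robot.line_to([.45,.38,.037],None,.04,f_stop=6)); st('down'); print(robot.current_tool_pos())
fingers.gripper_to(1.0); robot.line_to([.45,.38,.20],None,.15)
robot.move_to([.58,.17,.32],[180,0,YAW]); robot.pause(.2); KE=pose_cam('wrist'); np.save('w4.npy',KE[1]); grab('wrist','w4'); st()
```

```text
at cover t 23.3 pos [0.0008 0.1846 0.0681] gap 0.999 F [-0.3 -0.2 -0.9] gf 0.0
grip t 24.1 pos [0.0003 0.1852 0.0673] gap 0.179 F [-1.2  0.5  2.7] gf 59.6
up t 26.1 pos [-0.0006  0.1853  0.2387] gap 0.177 F [ 0.5  0.7 -2.6] gf 59.0
True
down t 30.0 pos [-0.2014  0.6896  0.0393] gap 0.177 F [ 0.6 -0.1  4.5] gf 59.8
[0.44978036 0.38001986 0.03926377]
 t 33.2 pos [-0.0654  0.4856  0.3192] gap 1.002 F [ 0.2 -0.2  0.3] gf 0.0
```

View pics/w4.png

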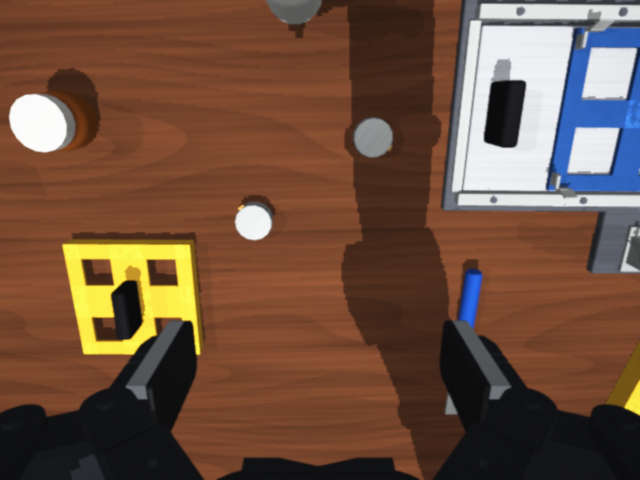

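Boxes are now at (373,138) and (254,221), both unmoved, and the cover is flat on the bench at (130,300). Next I'll centre box 1 by gripping it along two axes, use it to calibrate the wrist camera, and take a close view of the nest.

```bash
cat >> h.py <<'E'
def rt(p,th,v=None,**k):
    "tool-down with grip axis at world angle th (deg)"
    ya=(th-90+90)%180-90
    if v is None: robot.move_to(p,[180,0,ya])
    else: return robot.line_to(p,[180,0,ya],v,**k)
ZG=.021
def centre(xy,th):
    "grip a box twice across, leaving it gripped; returns its centre"
    rt([*xy,.09],th); fingers.gripper_to(1.0); rt([*xy,ZG],th,.12,f_stop=8); fingers.gripper_to(0,20); st('g1')
    fingers.gripper_to(.8); p=robot.current_tool_pos()[:2]; rt([*p,.07],th,.15); rt([*p,.07],th+90); rt([*p,ZG],th+90,.12,f_stop=8); fingers.gripper_to(0,25); st('g2')
    return np.array(robot.current_tool_pos()[:2])
E
python3 - <<'E'
from h import *
K=np.array(vision.calibration('wrist')['mtx']); K[0,0]*=.99;K[1,1]*=.99; k=(K,np.load('w4.npy'),0)
b1,b2=ray((373,138),k,.018),ray((254,221),k,.018); print(b1,b2)
c=centre(b1[:2],15); print('c1',c)
fingers.gripper_to(.8); rt([*c,.10],105,.15)
robot.move_to([c[0]+.02,c[1],.20],[180,0,YAW]); robot.pause(.2); KE=pose_cam('wrist'); np.save('w5.npy',KE[1]); a=grab('wrist','w5')
n=W(.02,.1855,.20); robot.move_to(n,[180,0,YAW]); robot.pause(.2); KE=pose_cam('wrist'); np.save('w6.npy',KE[1]); b=grab('wrist','w6')
np.save('c1.npy',c); st()
m=np.hstack([a[100:340,170:470],b[0:480,80:560][:,:]][1:]) ; canvas=np.zeros((480,800,3),np.uint8); canvas[:,:480]=b[:,80:560]; canvas[:240,480:780]=a[100:340,170:470]; cv2.imwrite('pics/m1.png',canvas[:,:,::-1])
E
```

```text
[0.62003121 0.11671862 0.018     ] [0.53873158 0.24008898 0.018     ]
g1 t 35.6 pos [-0.0226  0.4318  0.0217] gap 0.43 F [ 0.1 -0.4  3.6] gf 20.2
g2 t 38.6 pos [-0.0221  0.4317  0.0223] gap 0.43 F [-0.5 -0.   4.1] gf 25.3
c1 [0.62090811 0.11671141]
 t 41.7 pos [0.0205 0.188  0.1999] gap 0.797 F [0.9 0.9 0.4] gf 0.0
```

View pics/m1.png

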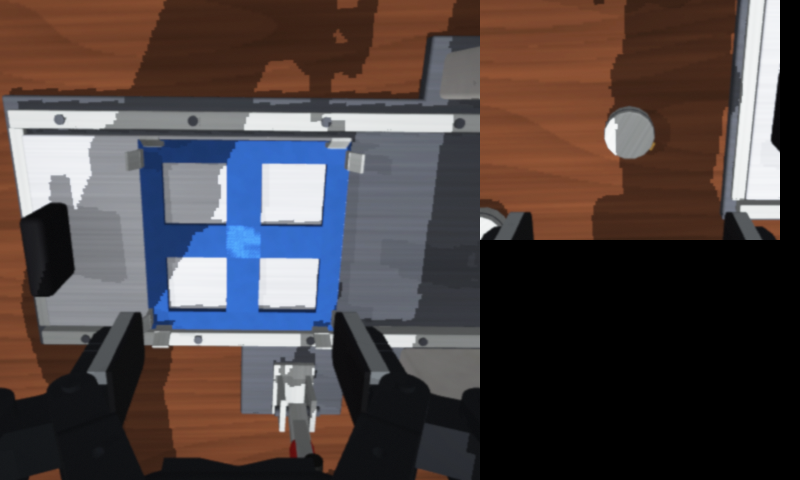

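Run:
```python
from h import *
K=np.array(vision.calibration('wrist')['mtx']); K[0,0]*=.99;K[1,1]*=.99
k5,k6=(K,np.load('w5.npy'),0),(K,np.load('w6.npy'),0); c=np.load('c1.npy')
# refine box top by threshold
im=cv2.imread('pics/w5.png'); hsv=cv2.cvtColor(im,cv2.COLOR_BGR2HSV)
b=ray((320,234),k5,.018); bias=b[:2]-c; print('box seen',b,'bias mm',bias*1e3)
def P(u,v,z): 
    p=ray((u+80,v),k6,z); p[:2]-=bias; return inv(p)
for n,u,v,z in [('UL top',195,163,.028),('UR top',294,163,.028),('LL top',197,258,.028),('LR top',290,258,.028),('UL bot',195,223,.022),('UR bot',294,223,.022),('LL bot',197,310,.022),('LR bot',290,308,.022),
  ('rib L',227,193,.025),('rib R',262,193,.025),('rib L2',227,283,.025),('rib R2',260,283,.025),('UL l',163,193,.025),('UR r',326,193,.025),('rail top in',250,129,.038),('rail bot in',250,332,.038),('rail top in26',250,129,.026),('rail bot in26',250,332,.026)]:
    print(n,(P(u,v,z)*1e3).round(1)[:2])
# blue mask
im=cv2.imread('pics/w6.png');hsv=cv2.cvtColor(im,cv2.COLOR_BGR2HSV); m=cv2.inRange(hsv,(100,110,40),(125,255,255))
cs,h=cv2.findContours(m,cv2.RETR_CCOMP,cv2.CHAIN_APPROX_NONE)
for q,hh in zip(cs,h[0]):
    if hh[3]>=0 and cv2.contourArea(q)>800: x,y,w,hg=cv2.boundingRect(q); print('hole',x-80,y,w,hg,np.round(cv2.minAreaRect(q)[0],1),round(cv2.minAreaRect(q)[2],1))
```

```text
box seen [0.62165261 0.11558866 0.018     ] bias mm [ 0.74449944 -1.12274708]
UL top [ 57.3 219.7]
UR top [ 57.6 150.7]
LL top [-13.6 220.3]
LR top [-13.3 150.5]
UL bot [ 12.  221.6]
UR bot [ 12.3 147.9]
LL bot [-60.4 222.1]
LR bot [-58.3 147.9]
rib L [ 35.5 197.6]
rib R [ 35.6 172.4]
rib L2 [-35.3 197.9]
rib R2 [-35.2 172.4]
UL l [ 35.3 243.7]
UR r [ 35.7 126.3]
rail top in [ 81.2 181.9]
rail bot in [-70.6 180.1]
rail top in26 [ 80.3 181.6]
rail bot in26 [-77.8 179.7]
hole 257 257 64 54 [368.5 283.5] 0.0
hole 166 256 62 54 [276.5 282.5] 90.0
hole 259 162 68 64 [372.6 194. ] 1.3
hole 161 162 67 63 [274. 193.] 90.0
```

The nest measures x ≈ -0.4 mm, y ≈ 185 mm, with no measurable yaw, and the pocket edges agree with the stated sizes. Next I'll place both boxes.

```bash
cat >> h.py <<'E'
def put(c,th,px,py):
    "box gripped at c with axis th: lift, set in pocket, release"
    rt([*c,.13],th,.15); st('lifted'); t=W(px,py,.13); A=90+YAW
    rt(t,A); t[2]=.055; rt(t,A,.15); t[2]=.0425; print('touch',rt(t,A,.03,f_stop=5)); st('down')
    fingers.gripper_to(.6); t[2]=.14; rt(t,A,.15)
E
python3 - <<'E'
from h import *
c=np.load('c1.npy')
rt([*c,.09],105); rt([*c,ZG],105,.12,f_stop=8); fingers.gripper_to(0,25); st('regrip')
put(c,105,.0346,.2201)
c=centre(np.array([.5385,.2405]),2); print('c2',c)
put(c,92,.0346,.1501)
n=W(.02,.1855,.20); robot.move_to(n,[180,0,YAW]); fingers.gripper_to(1.0); robot.pause(.2); np.save('w7.npy',pose_cam('wrist')[1]); b=grab('wrist','w7')
robot.move_to([.53,.36,.34],[180,0,YAW]); robot.pause(.2); np.save('w8.npy',pose_cam('wrist')[1]); a=grab('wrist','w8'); st()
cv2.imwrite('pics/m2.png',np.hstack([b[60:400,160:480],cv2.resize(a[:,:],(453,340))])[:,:,::-1])
E
```

```text
regrip t 43.9 pos [-0.0212  0.4319  0.0223] gap 0.432 F [-0.6 -0.   4.3] gf 25.2
lifted t 44.7 pos [-0.0231  0.4318  0.1287] gap 0.431 F [ 0.1 -0.  -1.7] gf 25.1
touch True
down t 46.7 pos [0.0351 0.22   0.0443] gap 0.432 F [-0.6  0.3  4.3] gf 25.4
g1 t 51.1 pos [-0.108   0.5531  0.0217] gap 0.434 F [-0.4  0.3  3.8] gf 20.1
g2 t 54.1 pos [-0.1076  0.5531  0.0222] gap 0.434 F [-0.1  0.2  3.4] gf 25.1
c2 [0.53927177 0.24067803]
lifted t 55.0 pos [-0.1086  0.553   0.1289] gap 0.424 F [ 0.5 -0.4 -0.7] gf 25.1
touch True
down t 57.6 pos [0.0351 0.1499 0.0443] gap 0.43 F [-0.9  0.3  3.7] gf 25.4
 t 62.0 pos [-0.1201  0.6712  0.3398] gap 0.996 F [0.6 0.  0.7] gf 0.0
```

View pics/m2.png

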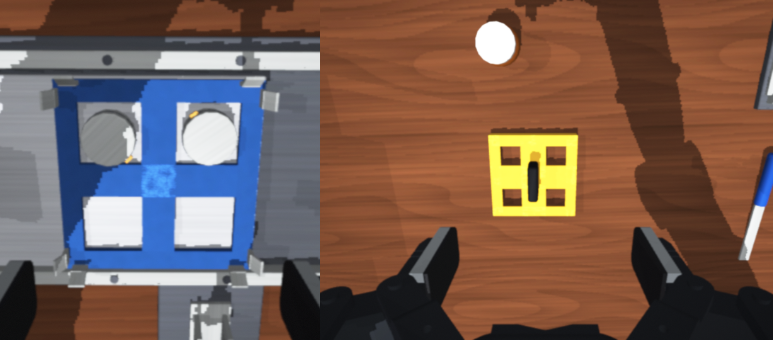

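Both boxes sit lid-up in their pockets, at (108,137) and (209,137), and the cover lies undisturbed at (533,180). Before closing up, I'll check the unclear white objects in the side view's upper left, in case one is a pillbox.

Run:
```python
from h import *
a=grab('side','side2'); b=grab('scene','scene2')
c=cv2.resize(a[90:230,0:200],(400,280),interpolation=cv2.INTER_CUBIC); d=cv2.resize(b,(400,300)); e=cv2.resize(a,(400,300)); f=cv2.resize(b[160:340,480:640],(400,280))
cv2.imwrite('pics/m3.png',np.vstack([np.hstack([c,f]),np.hstack([d,e])])[:,:,::-1])
```

```text
(no output)
```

View pics/m3.png

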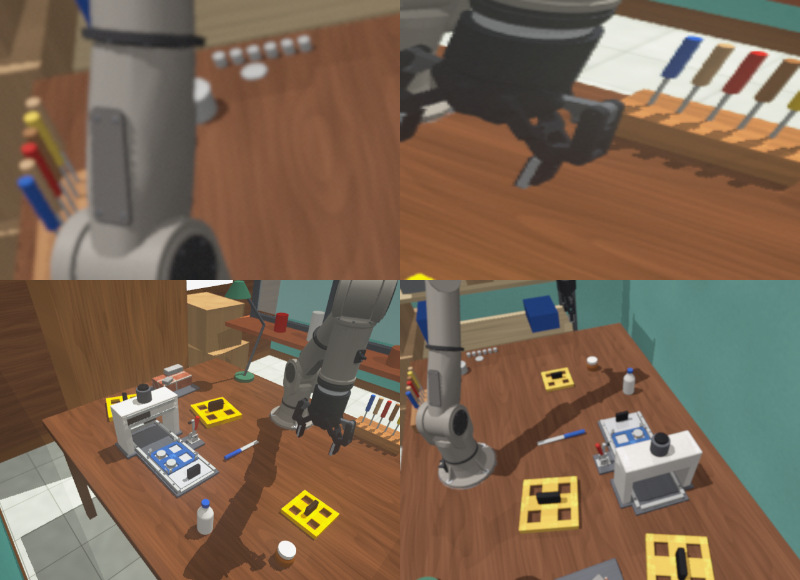

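Run:
```python
from h import *
robot.move_to([.45,.38,.30],[180,0,YAW])
for ya in (-90,-60,-120,90,120,158):
    try: robot.move_to([.16,.58,.32],[180,0,ya]); print(ya); break
    except robot.PlanningError as x: print(ya,x)
robot.pause(.2); KE=pose_cam('wrist'); a=grab('wrist','w9'); print(proj([.103,.689,.01],KE),recognise('pillbox1_mid','wrist')); st()
cv2.imwrite('pics/w9.png',a[:,:,::-1])
```

```text
-90
[[369.23585851 278.03667449]] []
 t 65.7 pos [-0.4973  0.8804  0.3199] gap 1.002 F [-0.2 -0.5 -0.7] gf 0.0
```

View pics/w9.png

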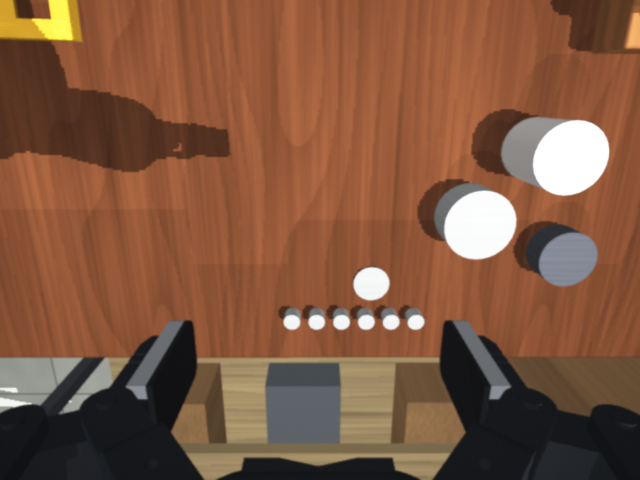

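The white disc at (371,283) is flat, with no side wall or brass catch, so it is not a pillbox; the others here are cups and small caps. That leaves two pillboxes, both stowed. Next I'll check the cover's pose numerically and put it back.

```bash
cat > cov.py <<'E'
from h import *
def look(save,nom=(.45,.38)):
    robot.move_to([.53,.36,.34],[180,0,YAW]); robot.pause(.2); KE=pose_cam('wrist'); a=grab('wrist',save)
    m=cv2.inRange(cv2.cvtColor(a,cv2.COLOR_RGB2HSV),(20,120,120),(35,255,255)); m=cv2.morphologyEx(m,cv2.MORPH_CLOSE,np.ones((31,31)))
    cs,_=cv2.findContours(m,cv2.RETR_EXTERNAL,cv2.CHAIN_APPROX_NONE)
    q=max(cs,key=cv2.contourArea); r=cv2.minAreaRect(q); return r,ray(r[0],KE,.0175)
if __name__=='__main__':
    r,p=look('w10'); print(r,p); st()
    b=cv2.imread('pics/w8.png'); m=cv2.inRange(cv2.cvtColor(b,cv2.COLOR_BGR2HSV),(20,120,120),(35,255,255)); m=cv2.morphologyEx(m,cv2.MORPH_CLOSE,np.ones((31,31)))
    cs,_=cv2.findContours(m,cv2.RETR_EXTERNAL,cv2.CHAIN_APPROX_NONE); print(cv2.minAreaRect(max(cs,key=cv2.contourArea)))
E
python3 cov.py
```

```text
((301.5, 246.0), (116.0, 127.0), 90.0) [0.45340968 0.38046935 0.0175    ]
 t 68.8 pos [-0.1207  0.6722  0.3398] gap 0.997 F [-0.9 -0.1  0.1] gf 0.0
((300.5, 246.5), (117.0, 127.0), 90.0)
```

Run:
```python
from h import *
robot.move_to([.45,.38,.20],[180,0,YAW]); robot.line_to([.45,.38,.0395],None,.12,f_stop=15); fingers.gripper_to(0,60); robot.pause(.2); st('grip'); print(robot.current_tool_pos())
robot.line_to([.45,.38,.24],None,.15)
go(0,.185,.24); line(0,.185,.10,v=.15); robot.pause(.2); st('above'); print(line(0,.185,.0655,v=.03,f_stop=6)); st('down')
```

```text
grip t 71.8 pos [-0.201   0.6896  0.0397] gap 0.179 F [ 0.1 -0.2  1.5] gf 59.5
[0.45016341 0.38006274 0.03968786]
above t 76.5 pos [0.0006 0.1847 0.1011] gap 0.174 F [ 0.4 -0.3 -2.2] gf 58.9
True
down t 77.5 pos [-0.0002  0.1851  0.0677] gap 0.175 F [ 0.6 -0.1  5.9] gf 60.0
```

Run:
```python
from h import *
fingers.gripper_to(1.0); line(0,.185,.18); st('released')
go(0,.3205,.18); line(0,.3205,.050,v=.12,f_stop=15); fingers.gripper_to(0,60); st('grip')
line(0,.3205-.17,.050,v=.10,f_stop=25); st('slid')
print(line(0,.122,.050,v=.03,f_stop=18)); robot.pause(.3); st('home')
fingers.gripper_to(1.0); st('rel'); line(0,.129,.18)
go(-.02,.20,.32); robot.pause(.2); np.save('w11.npy',pose_cam('wrist')[1]); grab('wrist','w11')
print(recognise('pallet_handle','wrist')[:1],recognise('cover_handle','wrist')[:2]); grab('side','side3'); grab('scene','scene3')
```

```text
released t 79.1 pos [-0.0006  0.1855  0.1789] gap 0.998 F [ 1.  -0.2 -0.6] gf 0.0
grip t 81.6 pos [-0.      0.3201  0.0502] gap 0.182 F [-0.2 -0.6  1.3] gf 59.3
slid t 83.4 pos [0.0014 0.1545 0.0503] gap 0.18 F [-0.   6.5  3.9] gf 59.6
False
home t 84.8 pos [0.0024 0.1295 0.0503] gap 0.18 F [ 0.8 11.7  6.3] gf 60.1
rel t 85.5 pos [-1.000e-04  1.218e-01  5.000e-02] gap 1.0 F [-0.5  0.   0.2] gf 0.0
[{'rect': [453.4, 155.2, 170.0, 169.9], 'p': 0.71}] [{'rect': [417.1, 422.6, 99.2, 114.9], 'p': 0.89}, {'rect': [497.2, 157.7, 84.3, 147.8], 'p': 0.65}]
```

Run:
```python
from h import *
x,y,z=lever(1.40,.078); go(x,y,.22); line(x,y,z,v=.12,f_stop=10); fingers.gripper_to(0,25); st('grip')
for a in np.linspace(1.40,0,12)[1:]: line(*lever(a,.078),v=.08,f_stop=30)
st('down'); x,y,z=lever(0,.078); line(x,y,z-.006,v=.03,f_stop=25); robot.pause(.2); st('pressed')
fingers.gripper_to(1.0); line(x,y,.12); fingers.gripper_to(0)
print(line(x-.002,y,.055,v=.06,f_stop=12)); st('top contact?'); print(line(x-.002,y,.045,v=.03,f_stop=15)); st('push'); line(x,y,.20)
go(-.02,.20,.32); robot.pause(.2); KE=pose_cam('wrist'); a=grab('wrist','w12'); b=grab('side','side4'); c=grab('scene','scene4')
cv2.imwrite('pics/m4.png',np.vstack([np.hstack([cv2.resize(c[160:350,165:395],(400,300),interpolation=2),cv2.resize(b[190:390,280:500],(400,300),interpolation=2)]),np.hstack([cv2.resize(a[:300,260:],(400,300)),cv2.resize(c,(400,300))])])[:,:,::-1])
```

```text
grip t 90.0 pos [-0.1508  0.141   0.1172] gap 0.207 F [ 0.5 -2.3  1.5] gf 28.4
down t 93.0 pos [-0.2156  0.1411  0.0413] gap 0.207 F [-3.3  2.5 14.9] gf 33.0
pressed t 93.4 pos [-0.2155  0.1411  0.0412] gap 0.201 F [-2.2  1.1 13. ] gf 32.9
True
top contact? t 96.3 pos [-0.2178  0.1421  0.0668] gap 0.0 F [-2.6  1.8 13.6] gf 6.6
True
push t 96.6 pos [-0.2178  0.1421  0.0669] gap 0.005 F [-2.   1.6  9.8] gf 5.2
```

View pics/m4.png

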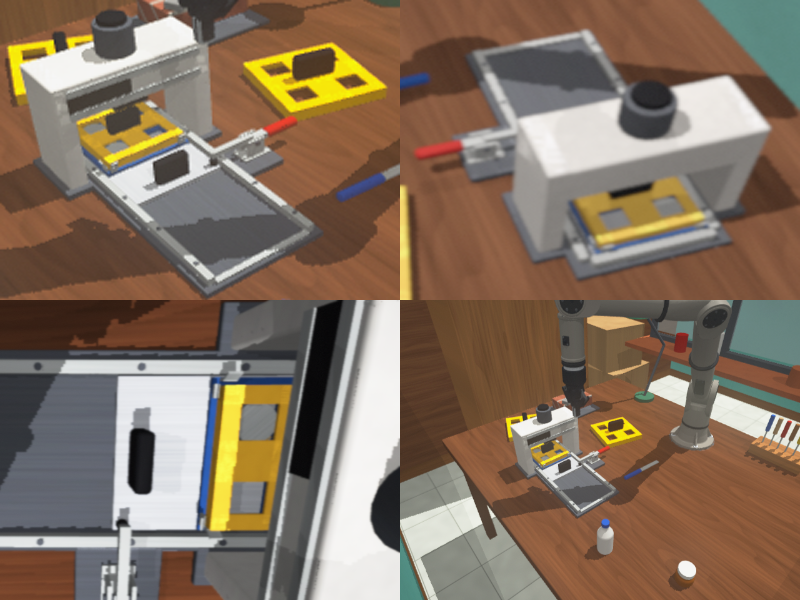

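The cover sits flat inside its guides and the pallet is home. The lever is level: the fingertips met its top at z = 49.8 mm against 50 mm expected. I'm handing the job in.

```bash
python3 -c "
from h import *
st(); print(workorder.close_job())"
```

```text
t 98.9 pos [-0.0205  0.1998  0.3202] gap 0.005 F [ 0.7 -0.5 -0. ] gf 0.0
the job is handed in; nothing more can be done
None
```

I handed the job in at about 99 s: both pillboxes found are lid-up in their own pockets, the cover is back flat in its guides, the pallet is home against the stop, and the red clamp lever is pressed fully down.

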